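Rinse the flat brush and lay it to dry

TASK

The wide flat brush has been pushed handle-first under the low bench shelf: draw it out by its head, lay it down in the open, let go, and take it again by the handle. Holding it by the handle, dip the bristles into the rinse tub, down to about the ferrule, for a second, then lay it flat across both bars of the wooden drying rest, in the empty lane beside the thin round brush, and let go. Lay it down rather than dropping it, and do not knock over or push away the tub or the other things on the table.

Things in the scene. Friction and masses are not known exactly. Their poses are not given: they have to be found in the camera images.
- brush: wide flat varnish brush, rigid, 195 long, 44 wide, 16 thick, about 80 g; x runs along it to the bristles, y across its width, z through its thickness (both faces alike). Origin on the centreline at mid-thickness, near the balance point. Starts flat on the table (origin 8 up), head towards the robot, some 75 to 95 mm of its handle under the shelf
- brush_tip (a point): middle of the bristle tips, brush x = +100; the pale bristles run from x = +53 to +100, 42 wide, 10 thick
- brush_ferrule (a point): middle of the brush's steel ferrule, brush x = +40; it runs from x = +25 to +55, 44 wide, 16 thick, and starts in front of the shelf, its middle 40 to 60 mm from the front edge
- brush_handle (a point): a point on the brush's handle, brush x = -65; the dark wooden handle is straight and flat-sided, 24 wide, 16 thick, from x = -84 to +4, with a shoulder 34 wide from +4 to the ferrule at +25
- brush_end (a point): rounded rear end of the brush handle, brush x = -95
- shelf: fixed low wooden bench shelf at the back of the table: board 200 deep (x), 520 wide (y), 16 thick, underside 54 and top 70 above the table, on end panels at y = +-250. Pots and an open box of tubes on it reach 120 above the table, none within 70 mm of the front edge. Origin on the table under its middle; x points away from the front edge, which is at x = -100
- shelf_edge (a point): middle of the shelf's front edge, 70 above the table; axes as the shelf
- tub: round off-white plastic rinse tub, empty, open at the top, 124 across the rim, 78 high, 0.5 kg, loose; mouth 118 across, narrowing to 94 at the inner floor, which is 4 above the table. Origin at the centre of its underside, z up
- tub_rim (a point): centre of the tub's mouth, at rim height (78 above the table)
- rest: fixed wooden drying rest, 150 by 150: two bars along y at x = -40 and +40, 12 wide, tops 32 above the table, each with upstands at y = -72, 0, +72 (6 wide, tops 46 up) that make two lanes along x, 66 clear. Side strips at y = +-69, 12 high; else open down to the table. The thin round brush lies in the -y lane, the +y lane is empty. Origin on the table under its middle
- rest_lane (a point): middle of the empty lane (rest x = 0, y = +36) at the bars' tops, 32 above the table; axes as the rest. A brush laid in the lane lies along x, either way round, its origin 8 above this point
- round_brush: thin round brush with a pale handle, 12 thick, 177 long, lying in the other lane of the rest; bystander. Origin on its axis 105 from the handle end
- ink: dropper bottle, 32 across, 58 high, in front of the shelf to the left of the brush; bystander. Origin at its underside
- tube: white paint tube lying flat, about 117 long, 42 wide, 24 high, in front of the shelf to the right of the brush; bystander. Origin at its underside, x along it, away from its black cap
- jar: white plastic jar, 80 across, 85 high, at the far left; bystander. Origin at its underside
- bottle: white bottle, 66 across, 170 high, at the far right; bystander. Origin at its underside
Mind the look-alikes: they are no part of the job. There is more than one size of the brush; the one meant has the size given above. There is more than one size of the rest; the one meant has the size given above.

How it is judged (in metres and radians):
On the way, in this order (a step that is already met when the one before it is completed fails the run):
1. the brush has been drawn out from under the shelf, put down and let go, its whole handle in front of the shelf (x of brush_end in the frame of shelf below -0.105 m and contact force between the fingers and brush below 0.05 N and linear speed of brush below 0.03 m/s and angle between brush's own x axis and vertical between 1.3 and 1.84 rad), for 0.2 s.
2. held by the handle, its bristle tips are at least 22 mm below the tub's rim, inside the tub (contact force between the fingers and brush above 0.5 N and x of the grasp point in the frame of brush below 0.01 m and z of brush_tip in the frame of tub_rim below -0.022 m and horizontal distance between brush_tip and tub_rim below 0.057 m), for 0.2 s.
At the end, for the whole second after the job is handed in: The flat brush lies level (within about 7 degrees) across both bars in the rest's empty lane, along the lane within 23 degrees, its origin within 36 mm of the lane's middle along it and 30 mm across, released and still; the tub stands upright within 40 mm of where it was (contact force between the fingers and brush below 0.05 N and linear speed of brush below 0.02 m/s and x of brush in the frame of rest_lane between -0.036 and 0.036 m and y of brush in the frame of rest_lane between -0.03 and 0.03 m and z of brush in the frame of rest_lane between 0.003 and 0.014 m and angle between brush's own x axis and vertical between 1.45 and 1.69 rad and angle between the x axis of brush and the x axis of rest_lane, either way round below 0.4 rad and (angle between brush's own z axis and vertical below 0.12 rad or angle between brush's own z axis and vertical above 3.02 rad) and angle between tub's own z axis and vertical below 0.15 rad and distance of tub from where it was at the start of the episode below 0.04 m); the robot touches nothing.
It fails at once if the brush is dropped or flung (falls free, faster than 0.7 m/s: about 25 mm) (contact force between the fingers and brush below 0.02 N and linear speed of brush above 0.7 m/s).
It fails at once if the rinse tub is tipped by over 17 degrees or shoved over 40 mm (angle between tub's own z axis and vertical above 0.3 rad or distance of tub from where it was at the start of the episode above 0.04 m).
It fails at once if one of the other things on the table (thin round brush, dropper bottle, paint tube, jar and bottle) is moved by over 40 mm (distance of any of ink, tube, jar, bottle, round_brush from where it was at the start of the episode above 0.04 m).
It also fails if it takes over 72 s, if anything falls off the work surface, if the arm or the gripper's body presses on something with over 40 N, if the wrist force passes 120 N, or if a joint passes its speed limit or range.

ROBOT

A 6-joint arm with a two-finger parallel gripper is mounted at the origin on the work surface. World frame = base frame: x ahead of the robot, y to its left, z up, the work surface at z = 0. Lengths are in m, angles in degrees, forces in N, time in s.
With the tool pointing down it reaches from about 0.3 to 0.75 m from the base axis. Payload 8.5 kg.
Tool frame: the origin (TCP) lies midway between the tips of the shut fingers; the grasp point (between the pads) lies 19 mm behind it; z points along the fingers, y is the line along which they close (so a half turn about z gives the same grasp; the last joint's range is limited). The gripper opens to 85 mm and grips with 20 to 120 N. Pads are 22 mm wide; open, the fingers measure 114 mm over their backs; the gripper's body (76 mm by 85 mm) begins 54 mm behind the grasp point. The pads swing forward as they close: fully open they stand 13 mm farther back than shut.
Start: joints at [57.049, 21.807, 74.336, -0, 83.858, -12.336], TCP at [0.194, 0.515, 0.231] pointing down, gripper open.
Joint ranges: [-178.18, 178.18], [-50.72, 133.34], [12.68, 142.11], [-81.47, 261.47], [9.98, 163.14], [-165.26, 165.26]. Speed limits (degrees/s): [136.94, 136.94, 180, 180, 180, 180].

INTERFACE

Orientations are given as a 3x3 rotation matrix whose columns are the frame's x, y, z axes.
In Python, from rig import env gives the robot as it stands. The module is installed in compiled form; this text tells all that it offers.
- The arm moves only by the tool jog_arm, never from a script. Its argument "targets" is a list of rows, each a list of 6 numbers: the shift along the tool's x, y, z in cm, then the turn, a rotation vector about the tool's x, y, z in degrees. A call has 1 to 8 rows; each row is the pose to reach, as a shift and turn from the pose commanded when the call began, along the tool's axes at that moment; what a row does not reach only later rows make up. A row lasts 1/12 s, in which the tool goes at most 41.7 mm and 7.16 degrees, less where a joint would pass 70% of its speed; a pose out of reach is approached as far as the arm can. A call with a gripper value outside its range is refused whole. "hand" is the opening, from 0 (shut) to 1 (fully open), set as the call begins (left out, the last holds). The fingers move at their own pace and stop on an object; "newtons" is the grip in N (left out, the last holds). Time passes only in rows, so rows that repeat a pose let the fingers close. It gives the time, the measured TCP pose, the force, the opening and the grip force at its end, in the units of the state.
- env.observe(): the state, without advancing time (a new reading comes with each control period).
- env.get_image(name): name is "side" or "top" or "wrist"; returns a dict with "frame" (400x640x3 uint8, red, green, blue), "depth" (400x640 float32, m along the optical axis (not along the pixel's ray), 0 where there is no reading), "fovy" (degrees; the focal length in pixels is half the picture's height over the tangent of half this angle, whatever the lens; pixels are square), "cx", "cy" (the principal point, pixels), "cam_to_world" (4x4, takes a point from camera to world coordinates). Camera axes: x right, y down, z forward; pixel columns grow to the right and rows downward; lengths in m; the calibration is good to about 2 mm. A picture is of the moment at which its call begins.
- env.close_job(): hands the job in; it is judged then, once.
Trained networks look in the newest picture that a camera, given by its name, has taken for a name from the list of things; names that differ only in an ending like _2 or _b are one class to them, and where a whole thing is asked for, a point or a joint stands for the part that bears it (a point fixed in the world has none). Each returns a list of dicts, best first, with "score" (0 to 1); they miss things now and then, are a little off and sometimes report something else, mostly with a low value. They report only what shows in the picture. A call takes as long as a camera call. They do not tell look-alikes from the thing itself.
- env.regions_of(camera, target): "pixels" (400x640 bool, what is visible of it) and "point" ([row, column] in pixels, amid what is visible of it).
The state is a dict: "time_s": time; "q": joint angles; "qvel": joint speeds; "joint_efforts": joint torques, N m; "position": TCP position; "tool_rot": TCP orientation; "ft_force": force on the tool from outside, world axes, zero at the start; "wrist_torque": the same for the moment, N m; "grip_width": finger opening in m; "gripper_force": force on a finger pad.
Only numpy, scipy, OpenCV 4.12 (cv2) and the standard library are available. Lean on these libraries where they do the work, as an engineer would, in place of code of your own. Each camera call takes 0.05 s, during which the arm holds its last target. There are 200 camera calls.

## Working session

There is one attempt and no reset: what is moved stays moved. The work goes in short steps, Python scripts to look and compute and a tool call to move; the robot and the scene stay as the last step left them, time stands still between calls to the robot, and variables do not carry over. Pictures are saved under pics/ and viewed, at most 10 in all, crops included, and the job is handed in when it is done.

Besides the shell and the picture viewer there is one more tool, called in YAML: its name, and indented under it one key for each argument. jog_arm: Moves the arm, as the interface text tells. Its arguments: {"type":"object","properties":{"targets":{"type":"array","items":{"type":"array","items":{"type":"number"}}},"hand":{"type":"number"},"newtons":{"type":"number"}},"required":["targets"]}

```bash
mkdir -p pics; cat > h.py <<'E'
import numpy as np, cv2
from rig import env
def cloud(im):
    h,w=im["depth"].shape; f=h/2/np.tan(np.radians(im["fovy"])/2)
    v,u=np.mgrid[:h,:w]; d=im["depth"]
    p=np.stack([(u-im["cx"])*d/f,(v-im["cy"])*d/f,d],-1)
    T=im["cam_to_world"]; return p@T[:3,:3].T+T[:3,3]
def save(im,n): cv2.imwrite("pics/"+n+".png",im["frame"][...,::-1])
def stat(P,m):
    q=P[m&(np.linalg.norm(P,axis=-1)>0)]
    q=q[np.isfinite(q).all(1)]
    return q
E
python3 - <<'E'
from h import *
im=env.get_image("top"); save(im,"top0"); P=cloud(im); np.save("top0.npy",P)
print(im["cam_to_world"].round(3).tolist())
for t in ["brush","brush_tip","brush_ferrule","brush_handle","shelf","tub","rest","round_brush","ink","tube","jar","bottle"]:
    for r in env.regions_of("top",t):
        m=r["pixels"]&(im["depth"]>0); q=P[m]
        if len(q)<5: continue
        c,s,a=cv2.minAreaRect(q[:,:2].astype(np.float32)*1000)
        print(t,round(r["score"],2),[int(x) for x in r["point"]],m.sum(),"c",np.round(c),"s",np.round(s),"a",round(a,1),"z",np.percentile(q[:,2],[5,50,95]).round(3))
im=env.get_image("side"); save(im,"side0")
E
```

```text
[[-0.019, -0.998, 0.065, 0.413], [-1.0, 0.019, -0.006, 0.006], [0.005, -0.065, -0.998, 1.606], [0.0, 0.0, 0.0, 1.0]]
brush 0.92 [176, 316] 354 c [602.   3.] s [ 42. 110.] a 84.5 z [0.008 0.014 0.021]
brush 0.81 [228, 349] 264 c [ 400. -112.] s [135.  33.] a 26.2 z [0.003 0.011 0.019]
brush 0.47 [155, 187] 585 c [668. 438.] s [105.  80.] a 48.6 z [0.012 0.082 0.089]
brush_tip 0.59 [226, 352] 299 c [ 398. -114.] s [138.  31.] a 26.2 z [0.002 0.011 0.019]
brush_tip 0.56 [174, 317] 323 c [602.   3.] s [ 42. 104.] a 84.2 z [0.008 0.014 0.021]
brush_ferrule 0.75 [227, 351] 292 c [ 401. -117.] s [135.  33.] a 31.3 z [0.002 0.011 0.019]
brush_ferrule 0.73 [173, 318] 325 c [601.   3.] s [ 41. 107.] a 83.4 z [0.008 0.014 0.021]
brush_handle 0.84 [172, 318] 382 c [602.   4.] s [ 44. 109.] a 88.0 z [0.007 0.015 0.021]
brush_handle 0.69 [226, 351] 280 c [ 398. -109.] s [136.  33.] a 22.5 z [0.002 0.011 0.019]
shelf 0.67 [125, 306] 9603 c [761.  34.] s [225. 546.] a 3.9 z [0.064 0.071 0.117]
tub 0.79 [213, 408] 1093 c [ 455. -286.] s [117. 120.] a 87.7 z [-0.     0.009  0.078]
rest 0.68 [283, 234] 353 c [247. 271.] s [110. 100.] a 69.6 z [-0.001  0.014  0.029]
rest 0.62 [224, 224] 577 c [469. 286.] s [153. 142.] a 76.5 z [0.005 0.024 0.043]
rest 0.55 [171, 316] 375 c [602.   3.] s [ 42. 110.] a 84.9 z [0.007 0.014 0.021]
round_brush 0.75 [220, 241] 213 c [439. 254.] s [ 22. 168.] a 80.5 z [0.    0.043 0.05 ]
ink 0.53 [216, 409] 1159 c [ 452. -291.] s [137. 122.] a 64.9 z [-0.001  0.009  0.079]
tube 0.56 [164, 369] 284 c [ 624. -171.] s [42. 85.] a 88.8 z [0.012 0.021 0.028]
tube 0.28 [223, 221] 530 c [467. 291.] s [159. 146.] a 77.4 z [0.004 0.019 0.043]
jar 0.66 [160, 189] 552 c [657. 425.] s [73. 77.] a 82.0 z [0.019 0.082 0.089]
jar 0.23 [172, 318] 387 c [602.   4.] s [ 45. 109.] a 88.9 z [0.005 0.014 0.021]
bottle 0.73 [156, 442] 489 c [ 657. -422.] s [ 62. 100.] a 55.8 z [0.022 0.114 0.172]
```

View pics/top0.png

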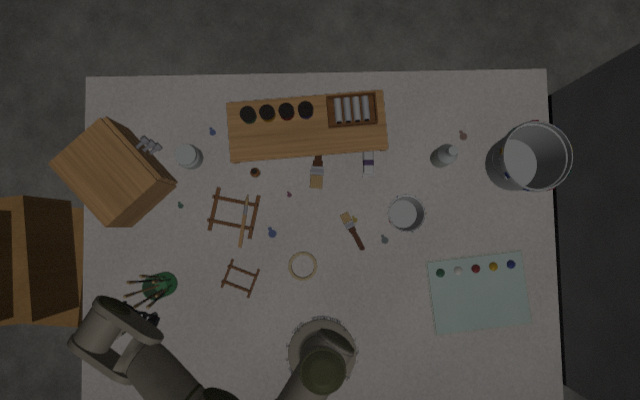

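The top view shows the wide brush at (316,172) under the shelf front. The ink is at (255,172), the tube at (368,162) and the tub at (405,212). The big rest is at (234,212) with the round brush in its right lane. The decoys are the small brush at (352,230) and the small rest at (240,278).

```bash
python3 - <<'E'
from h import *
im=env.get_image("top"); P=cloud(im); F=im["frame"]
cv2.imwrite("pics/crop1.png",cv2.resize(F[140:265,190:450],None,fx=3,fy=3,interpolation=cv2.INTER_CUBIC)[...,::-1])
X,Y,Z=P[...,0],P[...,1],P[...,2]
# brush
m=(Z>.009)&(Z<.026)&(X>.5)&(X<.68)&(abs(Y)<.05); q=P[m]
print("brush",m.sum(),cv2.fitLine(q[:,:2].astype(np.float32),cv2.DIST_HUBER,0,.001,.001).ravel().round(4), q[:,:2].min(0),q[:,:2].max(0))
for x in np.arange(.53,.67,.01):
    s=q[abs(q[:,0]-x)<.005]
    if len(s): print(round(x,3),len(s),s[:,1].min().round(4),s[:,1].max().round(4),np.median(s[:,2]).round(4),F[m&(abs(X-x)<.005)].mean(0).round())
# shelf front edge
ex=[]
for y in np.arange(-.2,.26,.02):
    s=P[(abs(Y-y)<.01)&(Z>.06)&(Z<.08)&(X>.55)&(X<.8)]
    ex.append((s[:,0].min(),y))
ex=np.array(ex); c=np.polyfit(ex[:,1],ex[:,0],1); print("shelf x=",c, (ex[:,0]-np.polyval(c,ex[:,1])).round(3))
s=P[(Z>.06)&(Z<.08)&(X>.6)&(X<.9)&(abs(Y)<.35)];print("shelf ymin max",s[:,1].min(),s[:,1].max())
# tub rim
s=P[(Z>.065)&(Z<.085)&(abs(X-.455)<.09)&(abs(Y+.286)<.09)]
print("tub",len(s),cv2.minEnclosingCircle(s[:,:2].astype(np.float32)))
# ink, tube
for n,(x,y) in dict(ink=(.6,.19)).items():
    s=P[(Z>.045)&(Z<.07)&(abs(X-x)<.04)&(abs(Y-y)<.06)];print(n,len(s),s.mean(0) if len(s) else 0)
s=P[(Z>.012)&(Z<.03)&(abs(X-.62)<.07)&(abs(Y+.17)<.05)];print("tube",s.min(0),s.max(0))
# rest
R=(Z>.024)&(Z<.06)&(abs(X-.469)<.11)&(abs(Y-.286)<.11)
q=P[R];print("rest",len(q),cv2.minAreaRect(q[:,:2].astype(np.float32)*1000))
g=np.full((60,70),0,np.uint8)
for p in q: print(end="")
np.save("rest.npy",q)
E
```

```text
brush 334 [ 0.9912 -0.1326  0.5933  0.0052] [ 0.5181583  -0.02975531] [0.6574108 0.0436473]
0.53 1 -0.0298 -0.0298 0.0121 [102.  98.  96.]
0.55 29 -0.01 0.0272 0.0144 [94. 82. 63.]
0.56 29 -0.0101 0.0271 0.0142 [91. 77. 54.]
0.57 30 -0.0137 0.027 0.014 [90. 77. 55.]
0.58 25 -0.0105 0.0436 0.0127 [91. 77. 55.]
0.59 33 -0.0141 0.0232 0.0144 [88. 77. 60.]
0.6 34 -0.0177 0.0263 0.0165 [85. 83. 85.]
0.61 36 -0.0179 0.0229 0.0161 [80. 79. 81.]
0.62 34 -0.018 0.0227 0.0155 [82. 81. 82.]
0.63 29 -0.0149 0.0157 0.0169 [48. 34. 26.]
0.64 26 -0.015 0.0155 0.0165 [48. 33. 25.]
0.65 20 -0.0119 0.0086 0.0148 [50. 35. 26.]
0.66 7 -0.0119 0.0084 0.0183 [51. 35. 27.]
shelf x= [-0.10226982  0.64835862] [-0.005 -0.004 -0.003 -0.003 -0.001 -0.001 -0.     0.001  0.002  0.002
  0.003  0.003  0.004  0.005  0.006  0.006  0.007  0.007  0.009  0.009
 -0.03  -0.025  0.01 ]
shelf ymin max -0.23272015329478493 0.29843803360208415
tub 274 ((0.45440489053726196, -0.2845214903354645), 0.06312870979309082)
ink 50 [0.61904123 0.21229126 0.05958251]
tube [ 0.58164756 -0.18993097  0.01229631] [ 0.67035806 -0.14946935  0.02945845]
rest 492 ((451.6641540527344, 290.0478210449219), (149.08653259277344, 170.23507690429688), 77.51384735107422)
```

View pics/crop1.png

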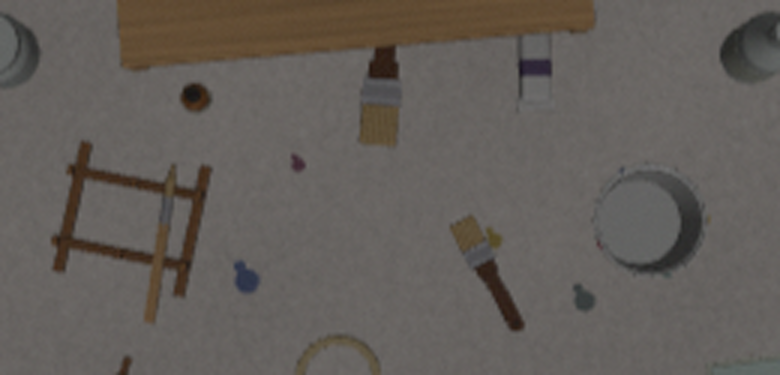

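View pics/side0.png

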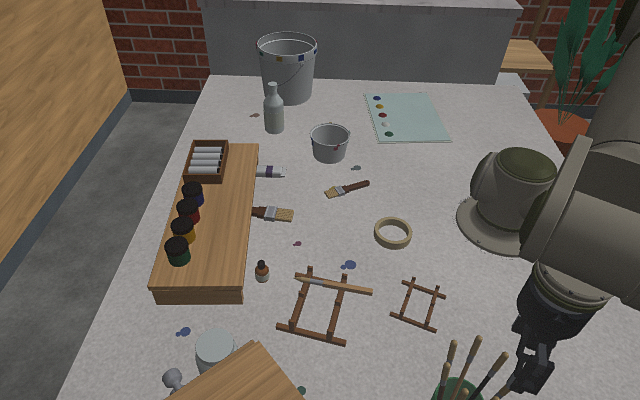

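The crop shows the brush with its handle up, under the shelf, its ferrule at crop (382,92) and its bristles tilted slightly left. The rest's bars run crosswise, with the strips centred at crop (72,207) and (194,231). The round brush lies in the right-hand lane and the left one is empty. The side view agrees.

```bash
cat >> h.py <<'E'
from scipy.spatial.transform import Rotation as Rn
def R_down(yx,yy):
    y=np.array([yx,yy,0.]);y/=np.linalg.norm(y);z=np.array([0,0,-1.]);return np.column_stack([np.cross(y,z),y,z])
def row(p,R,s=None):
    s=s or env.observe(); p0=np.array(s["position"]);R0=np.array(s["tool_rot"])
    d=R0.T@(np.array(p)-p0)*100; r=Rn.from_matrix(R0.T@R).as_rotvec(degrees=True)
    return [round(float(v),2) for v in [*d,*r]]
E
python3 - <<'E'
from h import *
s=env.observe(); print(np.round(s["position"],4),np.round(s["tool_rot"],3).tolist(),s["grip_width"])
for sg in (1,-1):
    print(row([.603,.0035,.20],R_down(sg*.10,sg*.995)))
P=np.load("top0.npy")
# rest: template fit of bars' tops in xy against depth points
q=np.load("rest.npy"); q=q[(q[:,2]>.026)&(q[:,2]<.036)]
best=None
for a in np.radians(np.arange(-18,-6,.5)):
  c,s_=np.cos(a),np.sin(a)
  for x in np.arange(.43,.49,.002):
    for y in np.arange(.26,.31,.002):
      dx=(q[:,0]-x)*c+(q[:,1]-y)*s_; dy=-(q[:,0]-x)*s_+(q[:,1]-y)*c
      k=((abs(abs(dx)-.04)<.006)&(abs(dy)<.075)).sum()
      if best is None or k>best[0]: best=(k,len(q),np.degrees(a),x,y)
print(best)
from math import *
for v,u in ((213,234),(209,214),(217,254.7)): print(P[int(v),int(u)].round(3))
E
```

```text
[0.1936 0.5148 0.2313] [[-0.936, 0.352, 0.0], [0.352, 0.936, 0.0], [0.0, 0.0, -1.0]] 0.08534242712826472
[-56.32, -33.44, 3.13, 0.0, -0.0, -14.88]
[-56.32, -33.44, 3.13, -0.0, -0.0, 165.12]
(np.int64(204), 220, np.float64(-12.5), np.float64(0.468), np.float64(0.28))
[ 0.47   0.287 -0.003]
[0.484 0.352 0.012]
[0.454 0.217 0.016]
```

jog_arm:
  targets:
    - [-56.3,-33.4,0,0,0,-14.9]
    - [-56.3,-33.4,0,0,0,-14.9]
    - [-56.3,-33.4,0,0,0,-14.9]
    - [-56.3,-33.4,0,0,0,-14.9]
    - [-56.3,-33.4,0,0,0,-14.9]
    - [-56.3,-33.4,0,0,0,-14.9]
    - [-56.3,-33.4,0,0,0,-14.9]
    - [-56.3,-33.4,0,0,0,-14.9]
  hand: 1
  newtons: 60

```text
time_s: 1.42
position: [0.3981, 0.2592, 0.2316]
tool_rot: [[-0.995, 0.1, 0.0], [0.1, 0.995, 0.0], [-0.0, 0.0, -1.0]]
ft_force: [0.9, 1.8, 0.8]
grip_width: 0.0852
gripper_force: 0.0
```

```bash
python3 - <<'E'
from h import *
s=env.observe(); print(s["time_s"],np.round(s["position"],4),s["q"])
print(row([.603,.0035,.20],R_down(.10,.995)))
im=env.get_image("wrist"); save(im,"w1"); P=cloud(im); 
q=P[(P[...,2]>.026)&(P[...,2]<.036)&(abs(P[...,0]-.469)<.11)&(abs(P[...,1]-.285)<.11)]; print(len(q))
E
```

```text
1.4167 [0.3981 0.2592 0.2316] [ 1.87427715e+01  1.42506639e+01  8.56178241e+01  2.61999799e-03
  8.01014042e+01 -6.55470484e+01]
[-22.93, -23.4, 3.16, 0.01, 0.03, 0.03]
1755
```

jog_arm:
  targets:
    - [-22.9,-23.4,3.2,0,0,0]
    - [-22.9,-23.4,3.2,0,0,0]
    - [-22.9,-23.4,3.2,0,0,0]
    - [-22.9,-23.4,3.2,0,0,0]
    - [-22.9,-23.4,3.2,0,0,0]
    - [-22.9,-23.4,3.2,0,0,0]
    - [-22.9,-23.4,3.2,0,0,0]
    - [-22.9,-23.4,3.2,0,0,0]

```text
time_s: 2.13
position: [0.603, 0.0031, 0.199]
tool_rot: [[-0.995, 0.1, 0.0], [0.1, 0.995, -0.0], [-0.0, -0.0, -1.0]]
ft_force: [-0.5, 0.4, -0.6]
grip_width: 0.0853
gripper_force: 0.0
```

jog_arm:
  targets:
    - [0,0,0,0,0,0]
    - [0,0,0,0,0,0]
    - [0,0,0,0,0,0]

```text
time_s: 2.38
position: [0.6015, 0.0057, 0.1992]
tool_rot: [[-0.995, 0.1, -0.001], [0.1, 0.995, 0.0], [0.001, 0.0, -1.0]]
ft_force: [0.5, -1.1, -0.2]
grip_width: 0.0852
gripper_force: 0.0
```

```bash
python3 - <<'E'
from h import *
s=env.observe(); print(s["time_s"],np.round(s["position"],4))
im=env.get_image("wrist"); save(im,"w2"); P=cloud(im); F=im["frame"].astype(int)
X,Y,Z=P[...,0],P[...,1],P[...,2]
m=(Z>.007)&(Z<.03)&(X>.5)&(X<.66)&(abs(Y)<.06)
q=P[m];print(len(q)); 
for x in np.arange(.54,.66,.01):
    k=m&(abs(X-x)<.003)
    if k.sum()>5: print(round(x,3),k.sum(),np.percentile(Y[k],[2,98]).round(4),np.median(Z[k]).round(4),F[k].mean(0).round())
for t in ["brush","brush_ferrule"]:
    for r in env.regions_of("wrist",t)[:2]:
        print(t,r["score"],r["point"],P[tuple(int(v) for v in r["point"])].round(4))
E
```

```text
2.3833 [0.6015 0.0057 0.1992]
2806
0.55 54 [-0.0096  0.0208] 0.0121 [156. 131.  89.]
0.56 180 [-0.01    0.0295] 0.0134 [151. 125.  84.]
0.57 183 [-0.0116  0.0286] 0.0134 [150. 124.  84.]
0.58 177 [-0.013   0.0279] 0.0134 [148. 124.  83.]
0.59 175 [-0.0141  0.0266] 0.0136 [147. 123.  83.]
0.6 185 [-0.0161  0.0268] 0.0164 [146. 144. 146.]
0.61 174 [-0.0161  0.0259] 0.0165 [128. 127. 131.]
0.62 168 [-0.0175  0.0246] 0.0166 [146. 145. 147.]
0.63 128 [-0.0135  0.0187] 0.0159 [78. 49. 32.]
0.64 121 [-0.0144  0.0178] 0.0163 [77. 49. 32.]
0.65 87 [-0.0109  0.0121] 0.0163 [80. 51. 34.]
brush 0.76 [174.0, 317.5] [0.5961 0.001  0.0131]
brush 0.31 [242.2, 13.2] [ 0.6402 -0.3805  0.0317]
brush_ferrule 0.9 [28.8, 208.9] [ 0.4287 -0.0976  0.0112]
brush_ferrule 0.75 [173.8, 320.1] [0.5954 0.0048 0.0124]
```

View pics/w2.png

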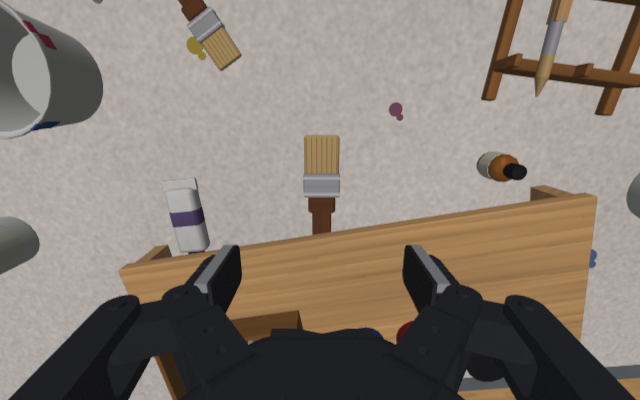

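The wrist view shows the brush at (321,185), upright and aligned with the tool; the fingers straddle it. I'll go down now.

jog_arm:
  targets:
    - [0,0,4,0,0,0]
    - [0,0,8,0,0,0]
    - [0,0,12,0,0,0]
    - [0,0,15,0,0,0]
    - [0,0,17.5,0,0,0]
    - [0,0,19,0,0,0]
    - [0,0,19.6,0,0,0]
    - [0,0,19.6,0,0,0]

```text
time_s: 3.2
position: [0.6012, 0.0061, 0.0027]
tool_rot: [[-0.995, 0.099, -0.002], [0.099, 0.995, 0.0], [0.002, 0.0, -1.0]]
ft_force: [-0.1, 0.1, 0.6]
grip_width: 0.0857
gripper_force: 0.0
```

jog_arm:
  targets:
    - [0,0,0,0,0,0]
    - [0,0,0,0,0,0]
    - [0,0,0,0,0,0]
    - [0,0,0,0,0,0]
    - [0,0,0,0,0,0]
    - [0,0,0,0,0,0]
    - [0,0,0,0,0,0]
    - [0,0,0,0,0,0]
  hand: 0.3
  newtons: 40

```text
time_s: 3.87
position: [0.6024, 0.0053, 0.0048]
tool_rot: [[-0.995, 0.1, 0.002], [0.1, 0.995, -0.0], [-0.002, -0.0, -1.0]]
ft_force: [-1.1, 1.0, 6.1]
grip_width: 0.0429
gripper_force: 40.8
```

jog_arm:
  targets:
    - [0,0,-0.4,0,0,0]
    - [2,0,-0.4,0,0,0]
    - [5,0,-0.4,0,0,0]
    - [8,0,-0.4,0,0,0]
    - [11,0,-0.4,0,0,0]
    - [14,0,-0.4,0,0,0]
    - [16,0,-0.4,0,0,0]
    - [17,0,-0.4,0,0,0]

```text
time_s: 4.53
position: [0.4299, 0.0228, 0.0078]
tool_rot: [[-0.995, 0.099, -0.002], [0.099, 0.995, 0.0], [0.002, 0.0, -1.0]]
ft_force: [0.5, -0.5, -0.8]
grip_width: 0.0427
gripper_force: 40.8
```

jog_arm:
  targets:
    - [0,0,0,0,0,0]
    - [0,0,0.2,0,0,0]
    - [0,0,0.4,0,0,0]
    - [0,0,0.4,0,0,0]

```text
time_s: 4.87
position: [0.434, 0.022, 0.0047]
tool_rot: [[-0.995, 0.099, 0.002], [0.099, 0.995, -0.001], [-0.002, -0.001, -1.0]]
ft_force: [-6.7, 0.4, 26.1]
grip_width: 0.0426
gripper_force: 43.5
```

jog_arm:
  targets:
    - [0,0,0,0,0,0]
    - [0,0,0,0,0,0]
    - [0,0,0,0,0,0]
    - [0,0,0,0,0,0]
    - [0,0,0,0,0,0]
    - [0,0,0,0,0,0]
    - [0,0,0,0,0,0]
    - [0,0,0,0,0,0]
  hand: 1

```text
time_s: 5.53
position: [0.4327, 0.0223, 0.0033]
tool_rot: [[-0.995, 0.1, -0.0], [0.1, 0.995, 0.0], [0.0, 0.0, -1.0]]
ft_force: [0.1, 0.6, -0.3]
grip_width: 0.0852
gripper_force: 0.0
```

jog_arm:
  targets:
    - [0,0,-1,0,0,0]
    - [0,0,-3,0,0,0]
    - [0,0,-6,0,0,0]
    - [-2,0,-9,0,0,0]
    - [-4,0,-12,0,0,0]
    - [-6,0,-15,0,0,0]
    - [-6,0,-15,0,0,0]
    - [-6,0,-15,0,0,0]

```text
time_s: 6.2
position: [0.4932, 0.0161, 0.1542]
tool_rot: [[-0.995, 0.099, 0.003], [0.099, 0.995, -0.001], [-0.003, -0.0, -1.0]]
ft_force: [0.2, 0.1, -1.0]
grip_width: 0.0853
gripper_force: 0.0
```

```bash
cat >> h.py <<'E'
def brush(P,x0,x1,y0,y1,F):
    X,Y,Z=P[...,0],P[...,1],P[...,2]
    m=(Z>.007)&(Z<.03)&(X>x0)&(X<x1)&(Y>y0)&(Y<y1); q=P[m][:,:2].astype(np.float32)
    print(len(q),cv2.minAreaRect(q*1000),cv2.fitLine(q,cv2.DIST_HUBER,0,.001,.001).ravel().round(4))
    for x in np.arange(x0,x1,.01):
        k=m&(abs(X-x)<.003)
        if k.sum()>5: print(round(x,3),k.sum(),np.percentile(Y[k],[2,50,98]).round(4),np.median(Z[k]).round(4),F[k].mean(0).round())
E
python3 - <<'E'
from h import *
s=env.observe(); print(s["time_s"],np.round(s["position"],4))
im=env.get_image("wrist"); save(im,"w3"); P=cloud(im); F=im["frame"].astype(int)
brush(P,.34,.66,-.04,.08,F)
E
```

```text
6.2 [0.4932 0.0161 0.1542]
5868 ((479.90191650390625, 16.793237686157227), (44.530914306640625, 194.344970703125), 83.21810150146484) [ 0.9949 -0.101   0.4569  0.0199]
0.38 14 [0.008  0.0122 0.018 ] 0.0123 [153. 127.  85.]
0.39 297 [0.0066 0.0264 0.0471] 0.0135 [147. 123.  83.]
0.4 292 [0.0056 0.0261 0.0464] 0.0135 [146. 122.  83.]
0.41 276 [0.005  0.0249 0.0445] 0.0134 [146. 121.  82.]
0.42 267 [0.004  0.0239 0.0438] 0.0135 [144. 120.  81.]
0.43 281 [0.0012 0.022  0.0431] 0.0163 [140. 138. 138.]
0.44 270 [0.0006 0.0219 0.0429] 0.0165 [126. 125. 129.]
0.45 267 [-0.0007  0.021   0.042 ] 0.0166 [140. 139. 142.]
0.46 203 [0.0035 0.02   0.0387] 0.016 [79. 53. 38.]
0.47 186 [0.0027 0.0186 0.0346] 0.0162 [74. 46. 29.]
0.48 138 [0.0056 0.018  0.0319] 0.0164 [81. 53. 37.]
0.49 124 [0.0055 0.0167 0.0277] 0.0164 [77. 48. 31.]
0.5 122 [0.0045 0.0154 0.0268] 0.0163 [76. 48. 31.]
0.51 119 [0.0033 0.0144 0.026 ] 0.0162 [76. 47. 30.]
0.52 115 [0.0023 0.014  0.0251] 0.0163 [76. 48. 31.]
0.53 111 [0.0011 0.0131 0.0243] 0.0162 [77. 49. 32.]
0.54 112 [0.     0.0121 0.0233] 0.0161 [76. 49. 32.]
0.55 110 [-0.0011  0.0102  0.0215] 0.0163 [77. 49. 32.]
0.56 103 [-0.0023  0.0088  0.0203] 0.0163 [69. 46. 32.]
0.57 82 [-0.0014  0.0091  0.0186] 0.0163 [85. 62. 47.]
```

View pics/w3.png

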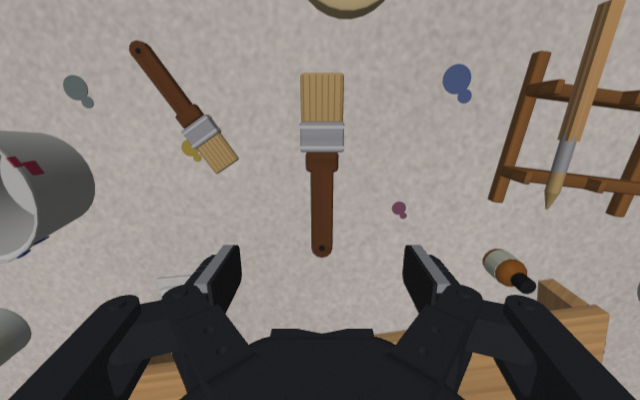

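The wrist view shows the brush fully in the open, handle end at (321,250) and shelf edge well below. I'll regrasp at brush x ≈ -18.

jog_arm:
  targets:
    - [-0.7,0,3,0,0,0]
    - [-0.7,0,7,0,0,0]
    - [-0.7,0,11,0,0,0]
    - [-0.7,0,13.5,0,0,0]
    - [-0.7,0,14.7,0,0,0]
    - [-0.7,0,14.7,0,0,0]

```text
time_s: 6.75
position: [0.4961, 0.0161, 0.0027]
tool_rot: [[-0.995, 0.1, -0.009], [0.1, 0.995, 0.002], [0.009, 0.001, -1.0]]
ft_force: [-0.2, -0.3, 1.3]
grip_width: 0.0853
gripper_force: 0.0
```

jog_arm:
  targets:
    - [0,0,0,0,0,0]
    - [0,0,0,0,0,0]
    - [0,0,0,0,0,0]
    - [0,0,0,0,0,0]
    - [0,0,0,0,0,0]
    - [0,0,0,0,0,0]
    - [0,0,0,0,0,0]
    - [0,0,0,0,0,0]
  hand: 0
  newtons: 70

```text
time_s: 7.42
position: [0.4996, 0.0156, 0.0073]
tool_rot: [[-0.995, 0.099, 0.001], [0.099, 0.995, -0.0], [-0.001, -0.0, -1.0]]
ft_force: [-1.8, 0.1, 8.5]
grip_width: 0.0216
gripper_force: 69.2
```

jog_arm:
  targets:
    - [0,0,0,0,0,0]
    - [0,0,0,0,0,0]
    - [0,0,-2,0,0,0]
    - [0,0,-6,0,0,0]
    - [0,0,-10,0,0,0]
    - [0,0,-14,0,0,0]
    - [0,0,-18,0,0,0]
    - [0,0,-22,0,0,0]

```text
time_s: 8.08
position: [0.4986, 0.0158, 0.2288]
tool_rot: [[-0.995, 0.1, 0.001], [0.1, 0.995, -0.0], [-0.001, -0.0, -1.0]]
ft_force: [2.1, -1.1, -1.8]
grip_width: 0.0217
gripper_force: 69.0
```

```bash
python3 - <<'E'
from h import *
s=env.observe(); print(s["time_s"],np.round(s["position"],4),np.round(s["q"],1),s["grip_width"],s["gripper_force"])
im=env.get_image("wrist"); save(im,"w4"); P=cloud(im)
m=(P[...,2]>.15)&(P[...,2]<.35); T=s["tool_rot"]
L=(P-np.array(s["position"]))@np.array(T)
k=(abs(L[...,1])<.006)&(im["depth"]>.05)&(L[...,2]>-.06)&(L[...,2]<.05)
for a in np.arange(-.02,.14,.01):
    j=k&(abs(L[...,0]-a)<.004)
    if j.sum()>3: print(round(a,3),j.sum(),np.median(L[j],0).round(4))
E
```

```text
8.0833 [0.4986 0.0158 0.2288] [-11.8  16.8  82.5   0.   80.7 -96.1] 0.021749218607072573 69.04929757118225
-0.02 266 [-0.0199 -0.0001 -0.0091]
-0.01 281 [-0.01   -0.0003 -0.009 ]
0.0 284 [ 0.0001  0.0002 -0.009 ]
0.01 312 [ 0.01    0.0002 -0.009 ]
0.02 337 [ 0.0201  0.0002 -0.009 ]
0.03 362 [ 0.0301  0.0002 -0.009 ]
0.04 368 [ 0.04   -0.     -0.0086]
0.05 391 [ 0.0501  0.0002 -0.0091]
0.06 434 [ 0.0602  0.0002 -0.009 ]
0.07 466 [ 0.0699 -0.0003 -0.0087]
0.08 466 [ 0.0802 -0.0003 -0.006 ]
0.09 490 [ 0.0901  0.0002 -0.0061]
0.1 525 [ 0.1001  0.0002 -0.006 ]
0.11 567 [ 0.1101  0.0002 -0.006 ]
0.12 52 [ 0.1167 -0.0007 -0.0043]
```

Held level, about 117 mm from TCP to the tips. Next I'll move over the tub and yaw so that the later pitch is comfortable for the wrist.

jog_arm:
  targets:
    - [0.1,-3,-3,0,0,7]
    - [0.2,-6,-3,0,0,14]
    - [0.3,-10,-3,0,0,21]
    - [0.4,-14,-3,0,0,28]
    - [0.5,-18,-3,0,0,35]
    - [0.6,-22,-3,0,0,42]
    - [0.7,-26,-3,0,0,49]
    - [0.7,-29,-3,0,0,56]

```text
time_s: 8.8
position: [0.4624, -0.2751, 0.2561]
tool_rot: [[-0.467, 0.884, -0.0], [0.884, 0.467, -0.0], [-0.0, -0.0, -1.0]]
ft_force: [0.5, 0.2, -1.0]
grip_width: 0.022
gripper_force: 69.2
```

```bash
python3 - <<'E'
from h import *
s=env.observe(); print(s["time_s"],np.round(s["position"],4),np.round(s["q"],1),s["gripper_force"])
R=R_down(1,0); print(R.tolist())
print(row([.4545,-.345,.26],R))
E
```

```text
8.8 [ 0.4624 -0.2751  0.2561] [-43.3  19.6  73.5  -0.   86.8 -71.2] 69.17287945747375
[[-0.0, 1.0, 0.0], [1.0, 0.0, 0.0], [0.0, 0.0, -1.0]]
[-5.81, -3.97, -0.38, -0.01, 0.02, 27.85]
```

jog_arm:
  targets:
    - [-2,-1,-0.4,0,0,7]
    - [-4,-2.5,-0.4,0,0,14]
    - [-5.8,-4,-0.4,0,0,21]
    - [-5.8,-4,-0.4,0,0,27.8]
    - [-5.8,-4,-0.4,0,0,27.8]

```text
time_s: 9.22
position: [0.4552, -0.3432, 0.2598]
tool_rot: [[-0.002, 1.0, -0.001], [1.0, 0.002, 0.001], [0.001, -0.001, -1.0]]
ft_force: [0.7, -0.3, -1.4]
grip_width: 0.0216
gripper_force: 69.2
```

jog_arm:
  targets:
    - [0,0,0,0,-7,0]
    - [0,0,0,0,-14,0]
    - [0,0,0,0,-21,0]
    - [0,0,0,0,-28,0]
    - [0,0,0,0,-35,0]
    - [0,0,0,0,-42,0]
    - [0,0,0,0,-49,0]
    - [0,0,0,0,-56,0]

```text
time_s: 9.88
position: [0.4559, -0.3409, 0.2609]
tool_rot: [[-0.009, 1.0, 0.01], [0.567, 0.013, -0.823], [-0.823, -0.002, -0.568]]
ft_force: [0.1, -1.5, -0.5]
grip_width: 0.0218
gripper_force: 69.2
```

```bash
python3 - <<'E'
from h import *
env.get_image("top"); s=env.observe(); p=np.array(s["position"]);R=np.array(s["tool_rot"])
print(s["time_s"],np.round(p,4),np.round(s["q"],1),s["grip_width"],s["gripper_force"])
print(R.round(3).tolist(),"tip",(p+R@[.1175,0,-.001]).round(4))
im=env.get_image("side"); save(im,"s5")
wi=env.get_image("wrist"); P=cloud(wi); L=(P-p)@R
k=(abs(L[...,1])<.006)&(wi["depth"]>.05)&(abs(L[...,2])<.05)
for a in (-.01,.03,.06,.09,.11): 
    j=k&(abs(L[...,0]-a)<.004)
    if j.sum(): print(a,np.median(L[j],0).round(4))
q=P[(P[...,2]>.07)&(P[...,2]<.084)&(abs(P[...,0]-.455)<.1)&(abs(P[...,1]+.285)<.1)]
if len(q)>20: print("rim",len(q),cv2.minEnclosingCircle(q[:,:2].astype(np.float32)))
t=np.array([.4545,-.276,.036])  # tip wanted; 
R2=R
d=R.T@(t-(p+R@[.1175,0,-.001]))*100; print("shift",d.round(2))
E
```

```text
9.9333 [ 0.455  -0.3401  0.2586] [-30.1  19.   94.5 -63.9  52.3   4.4] 0.021660025231711358 69.21319484710693
[[-0.012, 1.0, 0.007], [0.563, 0.013, -0.827], [-0.827, -0.006, -0.563]] tip [ 0.4536 -0.2732  0.162 ]
-0.01 [-0.01    0.0003 -0.009 ]
0.03 [ 0.0301 -0.0002 -0.0095]
0.06 [ 0.0602  0.0002 -0.0099]
0.09 [ 0.0901  0.0002 -0.0072]
0.11 [ 1.101e-01  1.000e-04 -7.500e-03]
rim 758 ((0.4591386318206787, -0.32750505208969116), 0.0416552908718586)
shift [10.26  0.16  7.33]
```

View pics/s5.png

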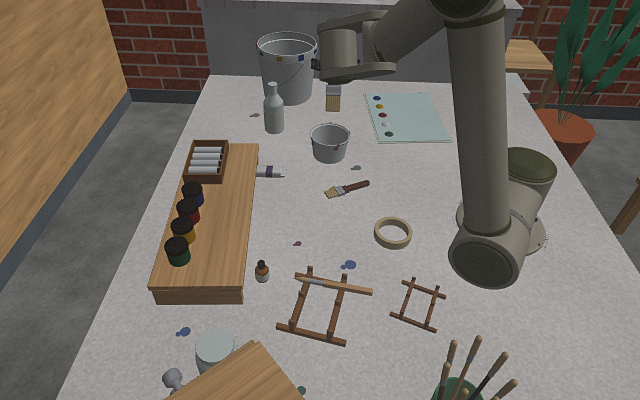

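The side view shows the brush pitched down above the tub (tub at (330,142)). I'll lower it.

jog_arm:
  targets:
    - [1.7,0.1,1.2,0,0,0]
    - [3.8,0.1,2.7,0,0,0]
    - [5.9,0.1,4.2,0,0,0]
    - [8,0.1,5.7,0,0,0]
    - [9.4,0.1,6.7,0,0,0]
    - [10.2,0.1,7.3,0,0,0]
    - [10.2,0.1,7.3,0,0,0]
    - [10.2,0.1,7.3,0,0,0]

```text
time_s: 10.7
position: [0.4563, -0.3449, 0.1354]
tool_rot: [[-0.004, 1.0, 0.003], [0.573, 0.005, -0.82], [-0.82, -0.002, -0.573]]
ft_force: [-0.4, -0.6, -0.5]
grip_width: 0.0218
gripper_force: 69.2
```

```bash
python3 - <<'E'
from h import *
s=env.observe(); p=np.array(s["position"]);R=np.array(s["tool_rot"])
print(s["time_s"],np.round(p,4),np.round(s["q"],1),s["grip_width"],s["gripper_force"],np.round(s["ft_force"],1))
print("tip",(p+R@[.1175,0,-.001]).round(4))
E
```

```text
10.7 [ 0.4563 -0.3449  0.1354] [-30.7  30.1 102.1 -78.6  45.8  27.5] 0.021764814713863143 69.2381751537323 [-0.4 -0.6 -0.5]
tip [ 0.4557 -0.2767  0.0396]
```

jog_arm:
  targets:
    - [0,0,0,0,0,0]
    - [0,0,0,0,0,0]
    - [0,0,0,0,0,0]
    - [0,0,0,0,0,0]
    - [0,0,0,0,0,0]
    - [0,0,0,0,0,0]
    - [0,0,0,0,0,0]
    - [0,0,0,0,0,0]

```text
time_s: 11.37
position: [0.4562, -0.3441, 0.1348]
tool_rot: [[-0.005, 1.0, 0.005], [0.572, 0.007, -0.82], [-0.82, -0.001, -0.572]]
ft_force: [-0.2, -0.0, -1.0]
grip_width: 0.022
gripper_force: 69.2
```

```bash
python3 - <<'E'
from h import *
s=env.observe(); p=np.array(s["position"]);R=np.array(s["tool_rot"])
print(s["time_s"],np.round(p,4),np.round(s["q"],1),s["gripper_force"],np.round(s["ft_force"],1))
print("tip",(p+R@[.1175,0,-.001]).round(4))
im=env.get_image("side"); cv2.imwrite("pics/s6.png",cv2.resize(im["frame"][40:200,230:430],None,fx=3,fy=3)[...,::-1])
print("up18",(R.T@[0,0,.14]*100).round(2))
E
```

```text
11.3667 [ 0.4562 -0.3441  0.1348] [-30.6  30.1 102.3 -78.9  45.8  27.9] 69.23828959465027 [-0.2 -0.  -1. ]
tip [ 0.4557 -0.276   0.039 ]
up18 [-1.149e+01 -1.000e-02 -8.010e+00]
```

View pics/s6.png

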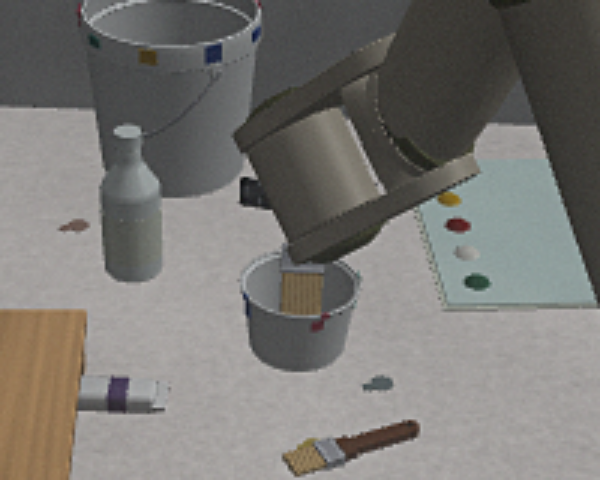

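The bristles are in the tub up to the ferrule (crop (302,285)) and the tub has not been disturbed. I'll raise it and level out.

jog_arm:
  targets:
    - [-1.6,0,-1.1,0,0,0]
    - [-4,0,-2.8,0,0,0]
    - [-6.4,0,-4.5,0,0,0]
    - [-9,0,-6.3,0,0,0]
    - [-11.5,0,-8,0,0,0]
    - [-11.5,0,-8,0,0,0]

```text
time_s: 11.92
position: [0.4575, -0.3448, 0.2814]
tool_rot: [[0.002, 1.0, 0.01], [0.567, 0.007, -0.824], [-0.824, 0.007, -0.567]]
ft_force: [1.1, -0.1, 0.2]
grip_width: 0.0219
gripper_force: 69.3
```

jog_arm:
  targets:
    - [0,0,0,0,7,0]
    - [0,0,0,0,14,0]
    - [0,0,0,0,21,0]
    - [0,0,0,0,28,0]
    - [0,0,0,0,35,0]
    - [0,0,0,0,42,0]
    - [0,0,0,0,49,0]
    - [0,0,0,0,55.3,0]

```text
time_s: 12.58
position: [0.4561, -0.3444, 0.275]
tool_rot: [[-0.006, 1.0, -0.001], [1.0, 0.006, 0.009], [0.009, -0.001, -1.0]]
ft_force: [0.4, -0.7, -1.9]
grip_width: 0.0218
gripper_force: 69.2
```

```bash
python3 - <<'E'
from h import *
s=env.observe(); print(s["time_s"],np.round(s["position"],4),np.round(s["q"],1))
# brush +x dir toward robot along rest -x: yaw 180-12.5
a=np.radians(180-12.5); X=np.array([np.cos(a),np.sin(a),0]); Z=np.array([0,0,-1.]); R=np.column_stack([X,np.cross(Z,X),Z])
c=np.array([.469,.284]); b=np.radians(-12.5); lane=c+.036*np.array([-np.sin(b),np.cos(b)]); print("lane",lane)
g=lane-.0175*X[:2]; print("tcp",g, R.round(3).tolist()); print(row([g[0],g[1],.26],R,s))
E
```

```text
12.5833 [ 0.4561 -0.3444  0.275 ] [-49.1  22.7  65.7   0.3  92.  -49.4]
lane [0.47679183 0.31914666]
tcp [0.49387701 0.31535896] [[-0.976, 0.216, 0.0], [0.216, 0.976, 0.0], [0.0, 0.0, -1.0]]
[65.94, 4.2, 2.08, 0.3, -0.46, -77.13]
```

jog_arm:
  targets:
    - [3,0.2,0,0,0,-5]
    - [7,0.5,0,0,0,-12]
    - [11,0.7,0,0,0,-19]
    - [15,1,0,0,0,-26]
    - [19,1.2,0,0,0,-33]
    - [23,1.5,0,0,0,-40]
    - [27,1.8,0,0,0,-47]
    - [31,2,0,0,0,-54]

```text
time_s: 13.25
position: [0.4737, -0.0323, 0.2752]
tool_rot: [[-0.816, 0.578, -0.003], [0.578, 0.816, 0.003], [0.004, 0.001, -1.0]]
ft_force: [0.7, 0.1, -1.0]
grip_width: 0.0219
gripper_force: 69.2
```

```bash
python3 - <<'E'
from h import *
s=env.observe(); print(s["time_s"],np.round(s["position"],4),np.round(s["q"],1))
a=np.radians(180-12.5); X=np.array([np.cos(a),np.sin(a),0]); Z=np.array([0,0,-1.]); R=np.column_stack([X,np.cross(Z,X),Z])
print(row([.494,.315,.25],R,s))
E
```

```text
13.25 [ 0.4737 -0.0323  0.2752] [-18.3  12.5  80.6   0.1  87.1 -73. ]
[18.43, 29.5, 2.61, 0.09, -0.2, -22.84]
```

jog_arm:
  targets:
    - [2,3.5,0,0,0,-5]
    - [4.2,7,0,0,0,-10]
    - [6.4,10.5,0,0,0,-15]
    - [8.6,14,0,0,0,-20]
    - [10.8,17.5,0,0,-0.2,-22.8]
    - [13,21,0.5,0,-0.2,-22.8]
    - [15.2,24.5,1.5,0,-0.2,-22.8]
    - [17.2,27.7,2.5,0,-0.2,-22.8]

```text
time_s: 13.92
position: [0.4953, 0.2935, 0.251]
tool_rot: [[-0.975, 0.222, 0.002], [0.222, 0.975, 0.001], [-0.002, 0.001, -1.0]]
ft_force: [0.8, -0.4, -0.8]
grip_width: 0.0221
gripper_force: 69.2
```

jog_arm:
  targets:
    - [0,0,0,0,0,0]
    - [0,0,0,0,0,0]

```text
time_s: 14.08
position: [0.495, 0.2926, 0.25]
tool_rot: [[-0.976, 0.22, -0.001], [0.22, 0.976, -0.0], [0.001, -0.0, -1.0]]
ft_force: [-0.7, -0.7, -1.0]
grip_width: 0.0217
gripper_force: 69.2
```

```bash
python3 - <<'E'
from h import *
s=env.observe(); p=np.array(s["position"]);Rt=np.array(s["tool_rot"]); print(s["time_s"],p.round(4),np.round(s["q"],1))
im=env.get_image("wrist"); save(im,"w7"); tp=env.get_image("top")
for nm,i in (("w",im),("t",tp)):
    P=cloud(i); q=P[(P[...,2]>.027)&(P[...,2]<.036)&(abs(P[...,0]-.469)<.11)&(abs(P[...,1]-.285)<.11)]
    best=(0,)
    for d in np.arange(-16,-8,.5):
      a=np.radians(d);c,s_=np.cos(a),np.sin(a)
      for x in np.arange(.45,.49,.001):
        for y in np.arange(.265,.305,.002):
          dx=(q[:,0]-x)*c+(q[:,1]-y)*s_; dy=-(q[:,0]-x)*s_+(q[:,1]-y)*c
          k=((abs(abs(dx)-.04)<.006)&(abs(dy)<.077)).sum()
          if k>best[0]: best=(k,len(q),d,x.round(3),y.round(3))
    print(nm,best)
    b=np.radians(best[2]); B=np.array([[np.cos(b),-np.sin(b)],[np.sin(b),np.cos(b)]])
    U=(P[...,:2]-np.array(best[3:]))@B
    up=(P[...,2]>.039)&(P[...,2]<.06)&(abs(U[...,0])<.06)&(abs(U[...,1])<.1)
    print(nm,"upstand y hist",np.histogram(U[up][:,1],np.arange(-.1,.101,.01))[0])
P=cloud(im); L=(P-p)@Rt; k=(abs(L[...,1])<.006)&(im["depth"]>.05)&(abs(L[...,2])<.05)
for a in (-.01,.03,.06,.09,.11): 
    j=k&(abs(L[...,0]-a)<.004)
    if j.sum(): print(a,np.median(L[j],0).round(4))
E
```

```text
14.0833 [0.495  0.2926 0.25  ] [ 18.8  23.7  68.2   0.   88.2 -58.5]
w (np.int64(414), 421, np.float64(-12.5), np.float64(0.474), np.float64(0.291))
w upstand y hist [  0   0 118   0  68 178  66   0   0   0   0   0   0   0   0   0  79  25
   0   0]
t (np.int64(84), 92, np.float64(-13.0), np.float64(0.466), np.float64(0.269))
t upstand y hist [ 0  0  0  0 14  0 11 89 16  0  0  6  0  0  0  0  0  0  0  0]
-0.01 [-0.0099 -0.     -0.009 ]
0.03 [ 0.0301  0.0002 -0.0089]
0.06 [ 0.0602  0.0003 -0.009 ]
0.09 [ 0.0902  0.0002 -0.006 ]
0.11 [ 0.11    0.0002 -0.006 ]
```

View pics/w7.png

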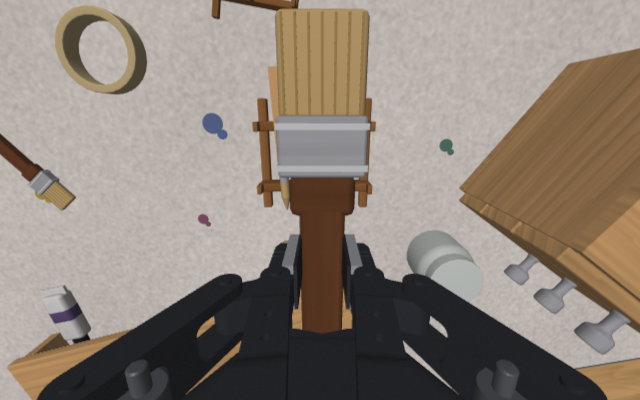

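The wrist view shows the held brush over the rest; the near strips are at (262,150) and (367,150), and the rest is partly hidden. I'll shift into the lane and go down to hover.

jog_arm:
  targets:
    - [0.2,1.3,2,0,0,0]
    - [0.4,2.5,5,0,0,0]
    - [0.4,2.5,9,0,0,0]
    - [0.4,2.5,13,0,0,0]
    - [0.4,2.5,16,0,0,0]
    - [0.4,2.5,18,0,0,0]
    - [0.4,2.5,18,0,0,0]
    - [0.4,2.5,18,0,0,0]

```text
time_s: 14.85
position: [0.4983, 0.3157, 0.0722]
tool_rot: [[-0.975, 0.224, 0.002], [0.224, 0.975, 0.001], [-0.001, 0.002, -1.0]]
ft_force: [-0.3, 0.1, -0.1]
grip_width: 0.0215
gripper_force: 69.2
```

```bash
python3 - <<'E'
from h import *
s=env.observe(); p=np.array(s["position"]); print(s["time_s"],p.round(4))
im=env.get_image("side"); cv2.imwrite("pics/s8.png",cv2.resize(im["frame"][230:370,240:400],None,fx=4,fy=4,interpolation=cv2.INTER_CUBIC)[...,::-1])
P=cloud(im); q=P[(P[...,2]>.027)&(P[...,2]<.036)&(abs(P[...,0]-.469)<.12)&(abs(P[...,1]-.285)<.12)]
best=(0,)
for d in np.arange(-16,-8,.5):
  a=np.radians(d);c,s_=np.cos(a),np.sin(a)
  for x in np.arange(.45,.49,.001):
    for y in np.arange(.265,.305,.002):
      dx=(q[:,0]-x)*c+(q[:,1]-y)*s_; dy=-(q[:,0]-x)*s_+(q[:,1]-y)*c
      k=((abs(abs(dx)-.04)<.006)&(abs(dy)<.077)).sum()
      if k>best[0]: best=(k,len(q),d,x.round(3),y.round(3))
print(best)
b=np.radians(-12.5); B=np.array([[np.cos(b),-np.sin(b)],[np.sin(b),np.cos(b)]]); U=(P[...,:2]-[.472,.287])@B
up=(P[...,2]>.038)&(P[...,2]<.05)&(abs(abs(U[...,0])-.04)<.012)&(abs(U[...,1])<.1)
print(np.histogram(U[up][:,1],np.arange(-.1,.101,.005))[0])
E
```

```text
14.85 [0.4983 0.3157 0.0722]
(np.int64(253), 291, np.float64(-12.5), np.float64(0.473), np.float64(0.289))
[ 0  0  0  0  0  6 18  1  0  0  8 22 30  6  0  0  0  0  0  0  0  0  0  0
  0  0  0  0  0  0  0  0  0  0 20 38  0  0  0  0]
```

View pics/s8.png

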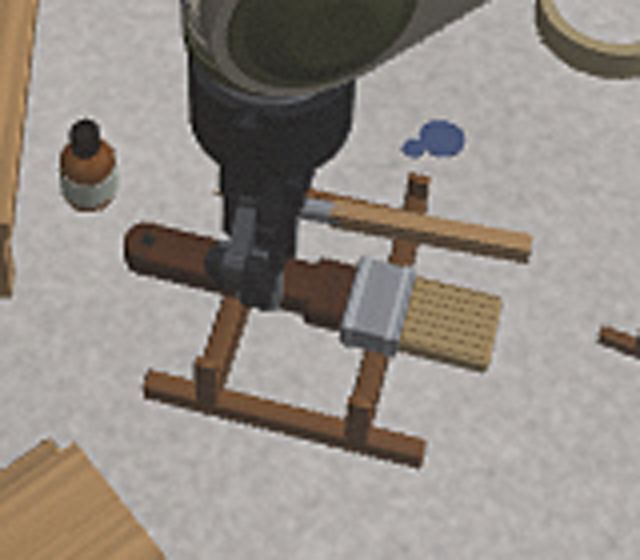

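The side view confirms the brush sits above the empty lane, ferrule over the near bar and handle over the far one. I'll lower it.

jog_arm:
  targets:
    - [0,0.2,0.8,0,0,0]
    - [0,0.2,1.6,0,0,0]
    - [0,0.2,2.2,0,0,0]
    - [0,0.2,2.6,0,0,0]
    - [0,0.2,2.9,0,0,0]
    - [0,0.2,3,0,0,0]
    - [0,0.2,3,0,0,0]
    - [0,0.2,3,0,0,0]

```text
time_s: 15.57
position: [0.4984, 0.319, 0.042]
tool_rot: [[-0.975, 0.222, 0.002], [0.222, 0.975, 0.002], [-0.002, 0.002, -1.0]]
ft_force: [-0.5, -0.3, -0.3]
grip_width: 0.022
gripper_force: 69.3
```

jog_arm:
  targets:
    - [0,0,0.1,0,0,0]
    - [0,0,0.1,0,0,0]
    - [0,0,0.1,0,0,0]

```text
time_s: 15.82
position: [0.4984, 0.3189, 0.0409]
tool_rot: [[-0.975, 0.222, 0.002], [0.222, 0.975, 0.002], [-0.002, 0.002, -1.0]]
ft_force: [-0.1, 0.3, -0.1]
grip_width: 0.022
gripper_force: 69.3
```

jog_arm:
  targets:
    - [0,0,0.1,0,0,0]
    - [0,0,0.2,0,0,0]
    - [0,0,0.2,0,0,0]
    - [0,0,0.2,0,0,0]

```text
time_s: 16.15
position: [0.4984, 0.319, 0.0394]
tool_rot: [[-0.975, 0.222, 0.003], [0.222, 0.975, 0.002], [-0.002, 0.002, -1.0]]
ft_force: [-0.4, -1.5, 5.3]
grip_width: 0.0215
gripper_force: 69.9
```

jog_arm:
  targets:
    - [0,0,0,0,0,0]
    - [0,0,0,0,0,0]
    - [0,0,0,0,0,0]
    - [0,0,0,0,0,0]
    - [0,0,0,0,0,0]
    - [0,0,0,0,0,0]
  hand: 0.6

```text
time_s: 16.65
position: [0.4983, 0.3189, 0.0387]
tool_rot: [[-0.975, 0.222, 0.002], [0.222, 0.975, 0.002], [-0.002, 0.002, -1.0]]
ft_force: [0.2, 0.1, 0.1]
grip_width: 0.0512
gripper_force: 0.0
```

jog_arm:
  targets:
    - [0,0,-0.5,0,0,0]
    - [0,0,-2,0,0,0]
    - [0,0,-5,0,0,0]
    - [0,0,-9,0,0,0]
    - [-3,0,-13,0,0,0]
    - [-7,0,-16,0,0,0]
    - [-10,0,-18,0,0,0]
    - [-10,0,-18,0,0,0]

```text
time_s: 17.32
position: [0.5997, 0.295, 0.2237]
tool_rot: [[-0.975, 0.224, 0.01], [0.224, 0.975, 0.003], [-0.009, 0.006, -1.0]]
ft_force: [0.7, 1.0, -0.7]
grip_width: 0.0511
gripper_force: 0.0
```

```bash
python3 - <<'E'
from h import *
s=env.observe(); print(s["time_s"],np.round(s["position"],3),s["grip_width"])
im=env.get_image("wrist"); save(im,"w9"); P=cloud(im); 
b=np.radians(-12.5); B=np.array([[np.cos(b),-np.sin(b)],[np.sin(b),np.cos(b)]]); U=(P[...,:2]-[.473,.288])@B-[0,.036]; Z=P[...,2]
m=(Z>.038)&(Z<.055)&(abs(U[...,1])<.028)&(abs(U[...,0])<.13); q=U[m]
print(len(q),cv2.minAreaRect(q.astype(np.float32)*1000))
for x in np.arange(-.1,.11,.02):
    k=m&(abs(U[...,0]-x)<.004)
    if k.sum()>5: print(round(x,2),np.percentile(U[...,1][k],[2,98]).round(4),np.median(Z[k]).round(4))
E
```

```text
17.3167 [0.6   0.295 0.224] 0.051125482180269466
4450 ((17.42668914794922, 0.25655364990234375), (44.60997009277344, 154.66192626953125), 89.96138763427734)
-0.06 [-0.0194  0.02  ] 0.0454
-0.04 [-0.0209  0.0213] 0.0486
-0.02 [-0.0165  0.0168] 0.0482
0.0 [-0.0118  0.0127] 0.0483
0.02 [-0.011   0.0116] 0.0483
0.04 [-0.0114  0.0117] 0.0484
0.06 [-0.0118  0.0106] 0.0482
0.08 [-0.0122  0.0106] 0.0484
```

View pics/w9.png

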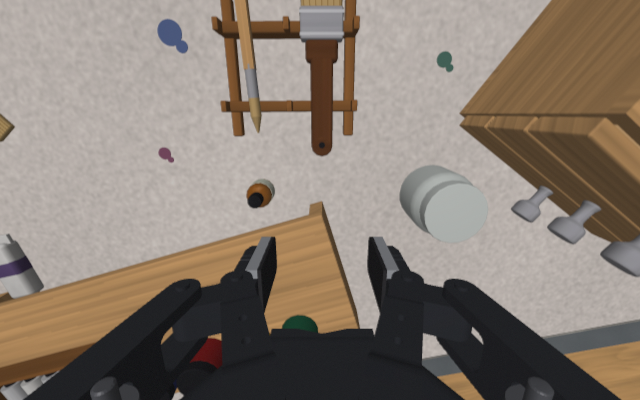

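The brush lies level and centred in the empty lane, its top 48 mm above the table and its handle at (321,100). The round brush and the ink are where they were.

```bash
python3 -c "
from rig import env
print(env.close_job())"
```

```text
the job is handed in; nothing more can be done
None
```

The wide flat brush was drawn out, retaken by the handle, dipped in the tub to the ferrule, and laid level across both bars in the rest's empty lane; I handed the job in at about 17 s, but the system returned no verdict.

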